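# Refit the crumb grid in the bread board

## Task

Put the slatted crumb grid back into the bread-board tray: angle its long tongue into the groove under the tray's back lip, push it in against the sprung strip, and lower it flat so that it springs forward and its short front tongue locks under the front lip. Do it by feel, without forcing the wood, and leave the salt shaker and the garlic where they stand.

Things in the scene. Friction and masses are not known exactly. Their poses are not given: they have to be found in the camera images.
- tray: Wooden bread-board tray, fixed. Outside x = -124 to 153 mm, y = +-97.5 mm, walls 34 mm high. Origin on the worktop, under where the grid's origin lies when locked. +x to the back (groove), z up. 167 mm between the side walls (grid: 160 mm). Ledges and the groove's floor, both 16 mm above the worktop, carry the grid.
- grid: Loose slatted wooden grid, about 0.26 kg, flat on the worktop, right way up. 200 x 160 x 16 mm without tongues; origin under the middle slat's centre, z up, +x to the long tongue. Slats run along y. The middle slat (x = -9 to 9 mm, 16 mm thick, 128 mm long) has a 28 mm wide gap each side for the fingers; it balances there.
- seat (a point): Point on the tray 16 mm above its origin, axes as the tray's. The grid's origin and axes coincide with it when the grid is locked.
- groove (a point): Middle of the groove's mouth, under the edge of the back lip: tray x = 115 mm, 21 mm up; axes as the tray's, +x into the groove. The lip's underside is 27 mm up at this edge, falling to 23 mm at x = 145 mm; its top is 35 mm up. The groove is 167 mm wide.
- front_lip (a point): Middle of the top edge of the front lip: tray x = -102.5 mm, 34 mm up. The lip is 10 mm high (24 to 34 mm up) and overhangs 5.5 mm from the front wall, whose inner face is at x = -108 mm.
- tongue_tip (a point): Middle of the end face of the grid's long back tongue: grid x = 125, z = 3 mm; axes as the grid's. The tongue is 6 mm thick, flush with the underside (z = 0 to 6 mm), 140 mm wide, and runs from x = 100 to 125 mm.
- front_tip (a point): Middle of the end face of the grid's short front tongue: grid x = -108, z = 3 mm; axes as the grid's. Section as the long tongue's; it runs from x = -100 to -108 mm.
- strip_rest (a point): Point on the tray (x = 121 mm, 20 mm up): where the face of the sprung steel strip in the groove stands at rest. The tongue presses the strip along tray +x: 1.1 N/mm, hard stop after 12 mm (13 N). The front tongue passes the front lip only with the strip pressed past 9.5 mm (10.5 N): keep pushing for the last 5 degrees of lowering. Let go, it drives the grid forward under the front lip.
- salt_shaker: Salt shaker, 44 mm across, 90 mm high, left of the tray; origin under its centre. A bystander.
- garlic: Garlic bulb, 60 mm across, 59 mm high, behind the grid; origin under its centre. A bystander.

How it is judged:
On the way:
1. the long tongue is under the back lip while the grid still slopes (x of tongue_tip in the frame of tray above 0.118 m and z of tongue_tip in the frame of tray between 0.014 and 0.027 m and angle between the z axis of grid and the z axis of tray, either way round above 0.07 rad), for 0.1 s.
At the end, for the whole second after the job is handed in: The grid lies locked in the tray: its origin within 2 mm (2.5 mm towards the back) along x and 2 mm in height of the seat, its plane within 1.1 degrees of the tray's, at rest and let go (x of grid in the frame of tray between -0.002 and 0.0025 m and z of grid in the frame of tray between 0.014 and 0.018 m and angle between the z axis of grid and the z axis of tray, either way round below 0.02 rad and linear speed of grid below 0.01 m/s); the robot touches nothing.
It fails at once if the grid is forced: more than 50 N in all between grid and tray (contact force between grid and tray above 50 N).
It fails at once if the salt shaker is moved more than 15 mm (distance of salt_shaker from where it was at the start of the episode above 0.015 m).
It fails at once if the garlic is moved more than 15 mm (distance of garlic from where it was at the start of the episode above 0.015 m).
It also fails if it takes over 61 s, if anything falls off the work surface, if the arm or the gripper's body presses on something with over 40 N, if the wrist force passes 120 N, or if a joint passes its speed limit or range.

## Robot

A 6-joint arm with a two-finger parallel gripper is mounted at the origin on a cart in front of the work surface, level with it; the furniture and walls round the work are solid. World frame = base frame: x ahead of the robot, y to its left, z up, the work surface at z = 0. Lengths are in m, angles in rad, forces in N, time in s.
With the tool pointing down it reaches from about 0.25 to 0.725 m from the base axis. Payload 4 kg.
Tool frame: the origin (TCP) lies on the centre line of the jaws, within the pads' length; the fingertips stand 17 mm ahead of it and the grasp point (between the pads) lies 2 mm behind it; z points along the fingers, y is the line along which they close (so a half turn about z gives the same grasp; the last joint's range is limited). The gripper opens to 85 mm and grips with 20 to 120 N. Pads are 22 mm wide; open, the fingers measure 114 mm over their backs; the gripper's body (76 mm by 85 mm) begins 54 mm behind the grasp point. The pads swing forward as they close: fully open they stand 13 mm farther back than shut.
Start: joints at [-1.18, 0.241, 0.005, 1.335, 0, 1.571], TCP at [0.19, -0.462, 0.248] pointing down, gripper open.
Joint ranges: [-2.72, 2.72], [-1.05, 1.87], [-1.09, 1.28], [-1.99, 2.15], [-1.42, 1.44], [-3.14, 3.14]. Speed limits (rad/s): [2.79, 2.79, 3.14, 3.14, 3.14, 3.14].

## Interface

Orientations are given as a unit quaternion [x, y, z, w].
In Python, from workcell import get_obs, imaging, order gives the robot as it stands.
- The arm moves only by the tool apply_moves, never from a script. Its argument "targets" is a list that holds one entry, the list of rows, each a list of 5 numbers: the shift along the world's x, y, z in units of 40 mm (1.0 is 40 mm), then the turn about the world's z in degrees, then the gripper command: -1 is shut, 1 is fully open, values between are in proportion. In form: [[[dx, dy, dz, turn, fingers], ...]]. A call has 1 to 8 rows; each row shifts and turns the commanded pose from where the row before left it; what a row does not reach is not made up. A row lasts 1/12 s, in which the tool goes at most 41.7 mm and 7.16 degrees, less where a joint would pass 70% of its speed; a pose out of reach is approached as far as the arm can. A call is refused whole if a number of a shift passes 1 or a number of a turn 7.16, either way. A call with a gripper value outside its range is refused whole. The fingers move at their own pace and stop on an object; the grip force is fixed at half the most. Time passes only in rows, so rows that do not move let the fingers close. It gives the time, the measured TCP pose, the force, the opening and the grip force at its end, in the units of the state.
- get_obs(): the state, without advancing time (a new reading comes with each control period).
- imaging.camera(name): name is "scene" or "top" or "wrist"; returns (picture, depth): 480x640x3 uint8, blue, green, red; 480x640 float32, m along the optical axis (not along the pixel's ray), 0 where there is no reading.
- imaging.get_calibration(name): a dict with "camera_matrix" (3x3 intrinsics, pixels), "eye" and "rotation" of the camera in the world; the wrist camera has in their place "hand_eye" (4x4, takes a point from camera to tool coordinates, whose origin is the TCP and whose axes are the flange's). Camera axes: x right, y down, z forward; pixel columns grow to the right and rows downward; lengths in m; the calibration is good to about 2 mm. A picture is of the moment at which its call begins: read the wrist's pose just before it. get_calibration takes no time and is no camera call.
- order.job_done(): hands the job in; it is judged then, once.
The state is a dict: "clock": time; "joint_pos": joint angles; "joint_vel": joint speeds; "tau": joint torques, N m; "eef_pos": TCP position; "tool_rot": TCP orientation; "ft_force": force on the tool from outside, world axes, zero at the start; "ft_torque": the same for the moment, N m; "grip_width": finger opening in m; "grasp_force": force on a finger pad.
Only numpy, scipy, OpenCV 4.12 (cv2) and the standard library are available. Lean on these libraries where they do the work, as an engineer would, in place of code of your own. Each camera call takes 0.05 s, during which the arm holds its last target. There are 200 camera calls.

## Working session

There is one attempt and no reset: what is moved stays moved. The work goes in short steps, Python scripts to look and compute and a tool call to move; the robot and the scene stay as the last step left them, time stands still between calls to the robot, and variables do not carry over. Pictures are saved under pics/ and viewed, at most 10 in all, crops included, and the job is handed in when it is done.

Besides the shell and the picture viewer there is one more tool, called after ">>>" as name(argument=value, ...), one argument or row to a line, values as JSON. apply_moves: Moves the arm, as the interface text tells. Its arguments: {"type":"object","properties":{"targets":{"type":"array","items":{"type":"array","items":{"type":"array","items":{"type":"number"}}}}},"required":["targets"]}

```bash
mkdir -p pics
cat > h.py <<'E'
import numpy as np, cv2
from workcell import get_obs, imaging, order
def shot(n,f=None):
    im,d=imaging.camera(n)
    if f: cv2.imwrite('pics/'+f,im)
    c=imaging.get_calibration(n); K=np.array(c['camera_matrix'])
    v,u=np.mgrid[0:480,0:640]
    P=np.dstack([(u-K[0,2])/K[0,0]*d,(v-K[1,2])/K[1,1]*d,d])
    if n!='wrist': W=P@np.array(c['rotation']).T+np.array(c['eye'])
    else: W=P
    W[d==0]=np.nan
    return im,d,W,c
E
python3 - <<'E'
from h import *
for n in('top','scene'):
    im,d,W,c=shot(n,n+'0.png'); np.save(n+'W.npy',W); print(n,c['eye'],np.round(c['rotation'],3).tolist(),c['camera_matrix'])
o=get_obs(); print(o)
E
```

```text
Traceback (most recent call last):
  File "h.py", line 9, in shot
    if n!='wrist': W=P@np.array(c['rotation']).T+np.array(c['eye'])
                     ~^~~~~~~~~~~~~~~~~~~~~~~~~~
ValueError: matmul: Input operand 1 has a mismatch in its core dimension 0, with gufunc signature (n?,k),(k,m?)->(n?,m?) (size 4 is different from 3)
```

View pics/top0.png

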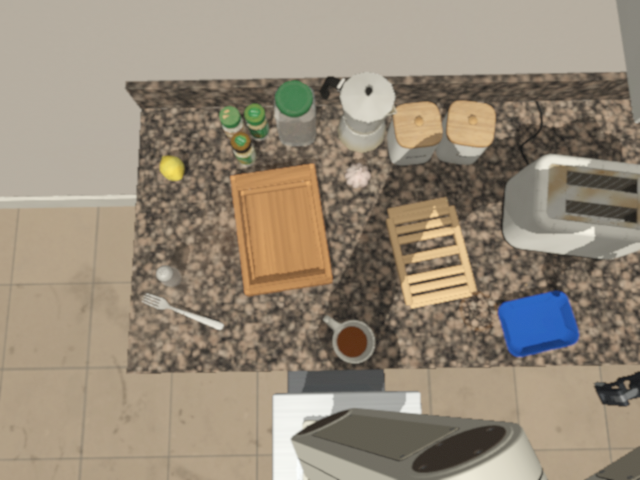

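```bash
sed -i "s/np.array(c\['rotation'\]).T/R(c).T/" h.py
cat >> h.py <<'E'
from scipy.spatial.transform import Rotation
def R(c):
    return Rotation.from_quat(c['rotation']).as_matrix()
E
python3 - <<'E'
from h import *
for n in('top','scene'):
    im,d,W,c=shot(n,n+'1.png'); np.save(n+'W.npy',W); print(n,c['eye'],c['rotation'],c['camera_matrix'])
    if n=='top':
        cv2.imwrite('pics/topc.png',cv2.resize(im[150:320,220:490],None,fx=2.9,fy=2.9,interpolation=cv2.INTER_CUBIC))
        for p in[(540,340),(282,230),(300,350)]: print(p,W[p[1],p[0]])
        W2=W[150:320,220:490]; z=W2[...,2]; 
o=get_obs(); print(o)
E
```

```text
top [0.25470829 0.05320429 1.17330007] [-0.69731982  0.70955618 -0.07071759  0.07262314] [[521.78740323   0.         317.75676169]
 [  0.         521.78740323 235.43937398]
 [  0.           0.           1.        ]]
(540, 340) [ 0.25268497 -0.42797922  0.00668463]
(282, 230) [0.50878446 0.13580104 0.00814191]
(300, 350) [0.24009967 0.09765887 0.00031522]
scene [0.03880752 0.64160219 0.66326612] [-0.28408822  0.85619573 -0.40638709  0.14516298] [[460.06528591   0.         316.57668557]
 [  0.         460.06528591 237.0536693 ]
 [  0.           0.           1.        ]]
{'clock': 0.15, 'joint_pos': array([-1.17999889e+00,  2.41279349e-01,  4.05273686e-03,  1.33518265e+00,
       -1.80173353e-06,  1.57075951e+00]), 'joint_vel': array([-0.00014253, -0.00264674,  0.00494744,  0.00081811,  0.00015891,
       -0.00112059]), 'tau': array([-8.52963203e-04, -3.72634828e+01,  2.52639145e+01,  1.23426449e-02,
       -2.73110840e-05, -7.77168026e-06]), 'eef_pos': array([ 0.19029641, -0.46189997,  0.24760501]), 'tool_rot': array([ 9.80966439e-01,  1.94175679e-01, -1.57450918e-04, -7.90948158e-04]), 'ft_force': array([-0.24343127, -0.82437951,  0.20226514]), 'ft_torque': array([0.0136703 , 0.00131274, 0.00103297]), 'grasp_force': 0.0, 'grip_width': 0.08541387958066786}
```

View pics/topc.png

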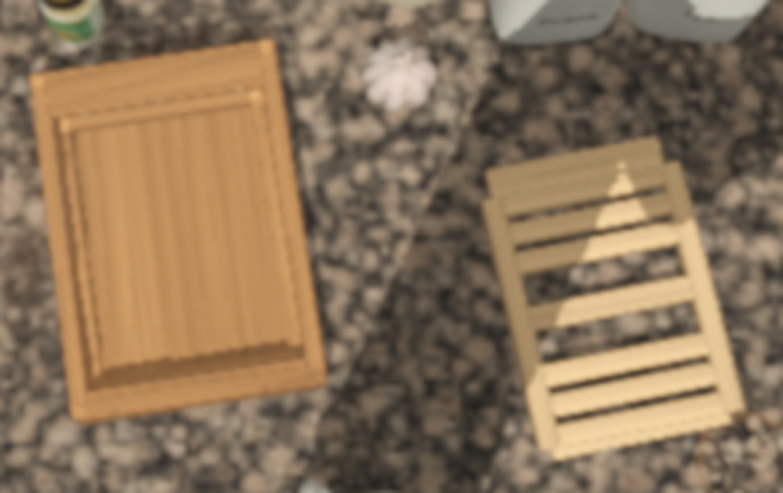

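View pics/scene1.png

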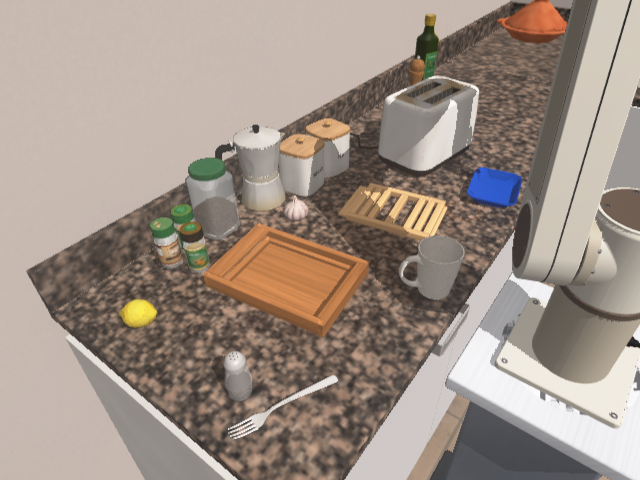

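Run:
```python
from h import *
W=np.load('topW.npy'); im=cv2.imread('pics/top1.png')
hsv=cv2.cvtColor(im,cv2.COLOR_BGR2HSV)
sat=(hsv[...,1]>70)&(hsv[...,0]<25)&(hsv[...,2]>70)
for nm,(v0,v1,u0,u1),zl,zh in(('tray',(155,300,225,337),.027,.045),('grid',(192,312,382,480),.009,.026)):
    m=np.zeros(sat.shape,bool); m[v0:v1,u0:u1]=True
    m&=sat&(W[...,2]>zl)&(W[...,2]<zh)
    n,l,s,_=cv2.connectedComponentsWithStats(m.astype(np.uint8),connectivity=8)
    k=1+np.argmax(s[1:,4]); q=W[l==k]; print(nm,len(q),np.median(q[:,2]))
    xy=q[:,:2].astype(np.float32)*1000
    r=cv2.minAreaRect(xy); print(r, cv2.boxPoints(r).round(1).tolist())
```

```text
tray 3462 0.03367665486091076
((509.8636474609375, 139.53451538085938), (277.6777038574219, 195.1410369873047), 7.680138111114502) [[359.20001220703125, 217.6999969482422], [385.29998779296875, 24.299999237060547], [660.5, 61.400001525878906], [634.4000244140625, 254.8000030517578]]
grid 4217 0.015397735955703595
((445.7398986816406, -197.44625854492188), (205.40097045898438, 161.16519165039062), 10.623308181762695) [[329.8999938964844, -137.1999969482422], [359.70001220703125, -295.6000061035156], [561.5, -257.70001220703125], [531.7999877929688, -99.30000305175781]]
```

>>> apply_moves(
  targets=[
    [[0.55, 0.55, 0, 7.1, 1], [0.55, 0.55, 0, 7.1, 1], [0.55, 0.55, 0, 7.1, 1], [0.55, 0.55, 0, 7.1, 1], [0.55, 0.55, 0, 7.1, 1], [0.55, 0.55, 0, 7.1, 1], [0.55, 0.55, 0, 7.1, 1], [0.55, 0.55, 0, 7.1, 1]],
  ],
)

```text
clock: 0.82
eef_pos: [0.3671, -0.285, 0.2481]
tool_rot: [0.769, 0.64, -0.0, -0.0]
ft_force: [0.5, 0.4, 0.1]
grip_width: 0.0853
grasp_force: 0.0
```

>>> apply_moves(
  targets=[
    [[0.49, 0.55, -0.25, 5.5, 0], [0.49, 0.55, -0.25, 5.5, 0], [0.49, 0.55, -0.25, 5.5, 0], [0.48, 0.55, -0.25, 5.5, -0.1], [0, 0, 0, 0, -0.1], [0, 0, 0, 0, -0.1]],
  ],
)

```text
clock: 1.32
eef_pos: [0.4445, -0.1969, 0.2073]
tool_rot: [0.634, 0.773, -0.0, -0.001]
ft_force: [0.1, -0.8, 0.6]
grip_width: 0.0385
grasp_force: 0.0
```

Run:
```python
from h import *
o=get_obs(); im,d,W,c=shot('wrist','w1.png')
T=np.array(c['hand_eye']); P=W@T[:3,:3].T+T[:3,3]
P=P@Rotation.from_quat(o['tool_rot']).as_matrix().T+o['eef_pos']; np.save('wW.npy',P)
print(o['eef_pos'],o['tool_rot'],o['grip_width'],o['joint_pos'])
hsv=cv2.cvtColor(im,cv2.COLOR_BGR2HSV)
m=(P[...,2]>.011)&(P[...,2]<.021)&(abs(P[...,0]-.445)<.15)&(abs(P[...,1]+.197)<.13)
xy=P[m][:,:2].astype(np.float32)*1000; print(len(xy)); r=cv2.minAreaRect(xy); print(r,cv2.boxPoints(r).round(1).tolist())
```

```text
[ 0.44451862 -0.19691756  0.20726647] [ 6.33822786e-01  7.73477274e-01 -4.62272878e-04 -1.16996939e-03] 0.03854947896064884 [-4.16851796e-01  2.37691319e-01 -1.07641923e-01  1.22796476e+00
 -2.67829363e-04  9.56121025e-01]
33067
((448.0816650390625, -199.67239379882812), (200.430419921875, 160.12767028808594), 10.417293548583984) [[335.0, -139.0], [364.0, -296.5], [561.0999755859375, -260.29998779296875], [532.2000122070312, -102.80000305175781]]
```

View pics/w1.png

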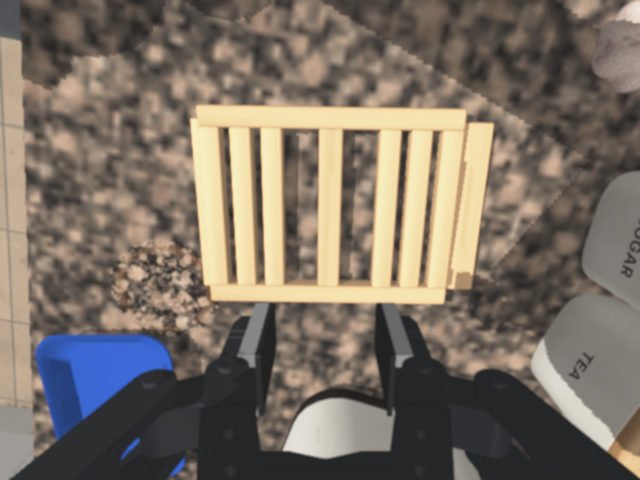

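>>> apply_moves(
  targets=[
    [[0.09, -0.07, -0.7, -0.9, -0.2], [0, 0, -0.8, 0, -0.2], [0, 0, -0.8, 0, -0.2], [0, 0, -0.8, 0, -0.2], [0, 0, -0.7, 0, -0.2], [0, 0, -0.5, 0, -0.2], [0, 0, -0.35, 0, -0.2], [0, 0, 0, 0, -0.2]],
  ],
)

```text
clock: 2.03
eef_pos: [0.4451, -0.2014, 0.0198]
tool_rot: [0.642, 0.767, -0.001, -0.003]
ft_force: [-0.5, 0.9, -0.0]
grip_width: 0.0341
grasp_force: 0.0
```

>>> apply_moves(
  targets=[
    [[0, 0, 0, 0, -1], [0, 0, 0, 0, -1], [0, 0, 0, 0, -1], [0, 0, 0, 0, -1], [0, 0, 0, 0, -1], [0, 0, 0, 0, -1]],
  ],
)

```text
clock: 2.53
eef_pos: [0.4486, -0.2015, 0.0232]
tool_rot: [0.641, 0.768, 0.0, 0.001]
ft_force: [-0.4, -1.7, 1.8]
grip_width: 0.0165
grasp_force: 61.5
```

>>> apply_moves(
  targets=[
    [[0, 0, 0.2, 0, -1], [0, 0, 0.4, 0, -1], [0, 0, 0.6, 0, -1], [0, 0, 0.6, 0, -1], [0, 0, 0.4, 0, -1], [0, 0, 0.2, 0, -1], [0, 0, 0, 0, -1], [0, 0, 0, 0, -1]],
  ],
)

```text
clock: 3.2
eef_pos: [0.448, -0.201, 0.1183]
tool_rot: [0.641, 0.768, 0.0, 0.0]
ft_force: [-0.6, 0.6, -3.6]
grip_width: 0.0159
grasp_force: 61.0
```

```bash
cat >> h.py <<'E'
def wrist(f=None):
    o=get_obs(); im,d,W,c=shot('wrist',f)
    T=np.array(c['hand_eye']); P=W@T[:3,:3].T+T[:3,3]
    return o,im,P@Rotation.from_quat(o['tool_rot']).as_matrix().T+o['eef_pos']
E
python3 - <<'E'
from h import *
o,im,P=wrist('w2.png'); np.save('wW.npy',P)
z0=o['eef_pos'][2]
print(o['eef_pos'],o['tool_rot'],o['grip_width'],o['ft_force'])
m=(abs(P[...,2]-z0)<.03)&(np.hypot(P[...,0]-o['eef_pos'][0],P[...,1]-o['eef_pos'][1])<.16)
m[330:]=False
q=P[m]; A=np.c_[q[:,:2]-o['eef_pos'][:2],np.ones(len(q))]; 
s=np.linalg.lstsq(A,q[:,2],rcond=None)[0];print('plane',s)
for i in range(4):
    e=q[:,2]-A@s; k=abs(e)<.003; s=np.linalg.lstsq(A[k],q[k,2],rcond=None)[0]
print('plane',s,k.sum()); r=cv2.minAreaRect(q[k][:,:2].astype(np.float32)*1000); print(r)
E
```

```text
[ 0.4479529  -0.2009852   0.11825548] [6.40794145e-01 7.67712740e-01 5.18014125e-05 1.00072596e-04] 0.01591131417692853 [-0.59470787  0.60995559 -3.64789933]
plane [-0.01215839  0.02862696  0.10781202]
plane [ 0.00013713 -0.00111258  0.11061503] 96852
((440.73626708984375, -160.60226440429688), (201.2748565673828, 83.83824920654297), 10.289898872375488)
```

View pics/w2.png

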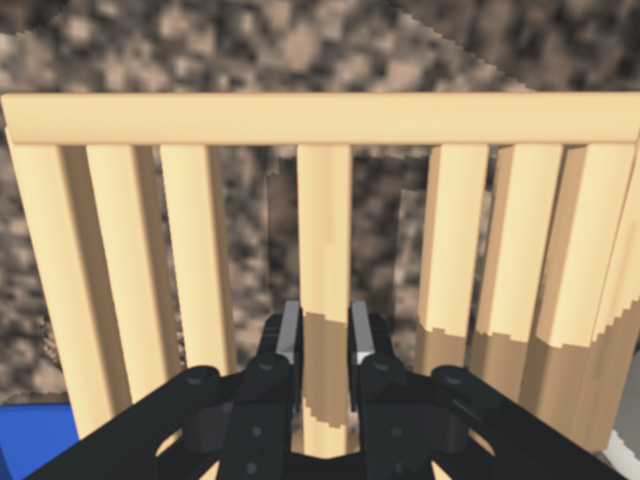

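>>> apply_moves(
  targets=[
    [[0.05, 0.4, 0, 0, -1], [0.1, 0.9, 0, -0.4, -1], [0.1, 0.9, 0, -0.4, -1], [0.1, 0.9, 0, -0.4, -1], [0.1, 0.9, 0, -0.4, -1], [0.1, 0.9, 0, -0.4, -1], [0.1, 0.9, 0, -0.4, -1], [0.1, 0.9, 0, -0.4, -1]],
  ],
)

```text
clock: 3.92
eef_pos: [0.4766, 0.0685, 0.1166]
tool_rot: [0.66, 0.752, -0.001, -0.001]
ft_force: [0.3, -0.8, -2.3]
grip_width: 0.0157
grasp_force: 60.9
```

>>> apply_moves(
  targets=[
    [[0.1, 0.9, 0, -0.2, -1], [0.03, 0.75, -0.1, 0, -1], [0, 0, -0.4, 0, -1], [0, 0, -0.4, 0, -1], [0, 0, -0.2, 0, -1], [0, 0, 0, 0, -1], [0, 0, 0, 0, -1]],
  ],
)

```text
clock: 4.5
eef_pos: [0.4822, 0.1323, 0.0731]
tool_rot: [0.661, 0.75, -0.001, -0.001]
ft_force: [0.2, -0.5, -2.4]
grip_width: 0.0163
grasp_force: 60.8
```

Run:
```python
from h import *
o,im,P=wrist('w3.png'); np.save('wW.npy',P)
print(o['eef_pos'],o['tool_rot'],o['grip_width'],o['ft_force'])
im,d,W,c=shot('scene','s3.png')
```

```text
[0.48215105 0.13232262 0.07313195] [ 0.66091222  0.75046135 -0.00138262 -0.00094456] 0.016336282086645365 [ 0.15518183 -0.49215688 -2.39573486]
```

View pics/w3.png

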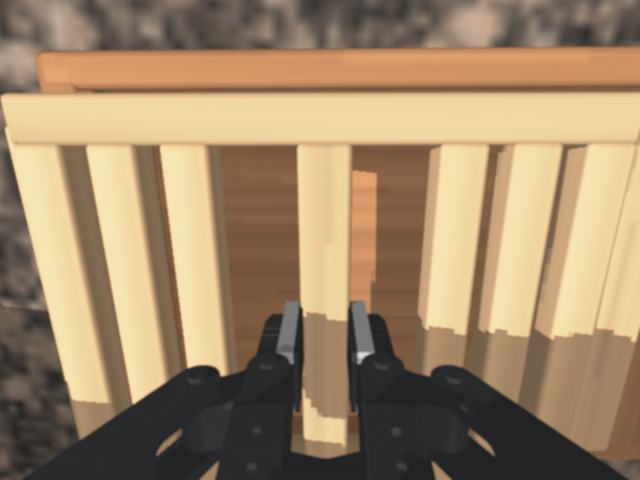

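View pics/s3.png

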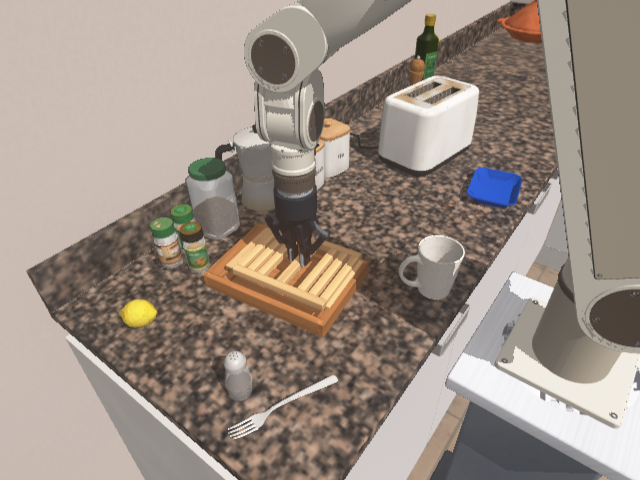

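Run:
```python
from h import *
P=np.load('wW.npy'); 
def edge(zc,tol,cols):
    pts=[]
    for u in cols:
        c=P[:,u]; k=np.where(abs(c[:330,2]-zc)<tol)[0]
        if len(k)>3: pts.append(c[k[0]])
    p=np.array(pts)*1000; f=np.polyfit(p[:,0],p[:,1],1); r=p[:,1]-np.polyval(f,p[:,0]); k=abs(r)<1
    f=np.polyfit(p[k,0],p[k,1],1); return f,np.degrees(np.arctan(f[0])),p[k,0].min(),p[k,0].max(),np.median(p[k,2]),k.sum()
ft=edge(.034,.004,range(60,620,5)); fg=edge(.0655,.004,range(20,620,5)); print(ft); print(fg)
x=.482*1000; print(np.polyval(ft[0],x),np.polyval(fg[0],x))
# tray front corner / grid slat top
m=abs(P[:330,:,2]-.034)<.004; q=P[:330][m]*1000; print(q[:,0].min())
```

```text
(array([1.34180049e-01, 1.67027259e+02]), np.float64(7.642303909707942), np.float64(371.67307461378965), np.float64(576.2051308866332), np.float64(31.321170138161087), np.int64(112))
(array([1.28925729e-01, 1.53543267e+02]), np.float64(7.346375595343686), np.float64(379.5993081554091), np.float64(560.8440540602236), np.float64(63.8153870324693), np.int64(120))
231.70204292679873 215.68546858166548
362.42259542272916
```

>>> apply_moves(
  targets=[
    [[0, -0.04, -0.1, 0.3, -1], [0, 0, -0.1, 0, -1], [0, 0, -0.1, 0, -1], [0, 0, 0, 0, -1], [0, 0, 0, 0, -1]],
  ],
)

```text
clock: 5.02
eef_pos: [0.483, 0.1311, 0.0621]
tool_rot: [0.659, 0.752, -0.0, -0.0]
ft_force: [-0.1, 0.6, -2.6]
grip_width: 0.0163
grasp_force: 60.9
```

>>> apply_moves(
  targets=[
    [[0, 0, -0.05, 0, -1], [0, 0, -0.05, 0, -1], [0, 0, -0.05, 0, -1], [0, 0, 0, 0, -1], [0, 0, 0, 0, -1]],
  ],
)

```text
clock: 5.43
eef_pos: [0.4835, 0.1314, 0.0565]
tool_rot: [0.659, 0.752, 0.0, 0.0]
ft_force: [0.3, -0.6, -0.6]
grip_width: 0.0161
grasp_force: 61.1
```

>>> apply_moves(
  targets=[
    [[0, 0, -0.05, 0, -1], [0, 0, -0.05, 0, -1], [0, 0, 0, 0, -1], [0, 0, 0, 0, -1]],
  ],
)

```text
clock: 5.77
eef_pos: [0.4837, 0.1314, 0.0528]
tool_rot: [0.659, 0.752, 0.0, 0.0]
ft_force: [-0.4, -1.7, 4.0]
grip_width: 0.0159
grasp_force: 62.5
```

```bash
cat > pl.py <<'E'
from h import *
from scipy.optimize import least_squares
o,im,P=wrist()
e=o['eef_pos']; t=np.radians(7.66); X=np.array([np.cos(t),np.sin(t)]); O=np.array([.4955,.1376])
q=P[:330:3,::3].reshape(-1,3); lx=(q[:,:2]-e[:2])@X; ly=(q[:,:2]-e[:2])@[-X[1],X[0]]
# left rail (20 mm wide strip of the grid's +y side)
m=(abs(lx)<.1)&(ly>.066)&(ly<.08)&(q[:,2]>.02)&(q[:,2]<e[2]+.02)
f=np.polyfit(lx[m],q[m,2],1)
for _ in range(4):
    k=abs(q[m,2]-np.polyval(f,lx[m]))<.002; f=np.polyfit(lx[m][k],q[m,2][k],1)
print('slope %.3f rad (back down +), rail top at TCP x %.1f mm, n %d'%(-f[0],f[1]*1000,k.sum()), 'TCP tray', ((e[:2]-O)@X*1000).round(1), e.round(4), o['ft_force'].round(1), 'span',lx[m][k].min(),lx[m][k].max())
E
python3 pl.py
```

```text
slope 0.046 rad (back down +), rail top at TCP x 45.5 mm, n 3153 TCP tray -12.5 [0.4837 0.1314 0.0528] [-0.4 -1.7  4. ] span -0.09876627589880131 0.09974317582782695
```

>>> apply_moves(
  targets=[
    [[0, 0, -0.05, 0, -1], [0, 0, -0.04, 0, -1], [0, 0, 0, 0, -1], [0, 0, 0, 0, -1]],
  ],
)

```text
clock: 6.15
eef_pos: [0.4838, 0.1314, 0.0494]
tool_rot: [0.659, 0.752, 0.001, 0.0]
ft_force: [1.0, -1.6, 5.4]
grip_width: 0.0161
grasp_force: 65.2
```

```bash
python3 pl.py
```

```text
slope 0.082 rad (back down +), rail top at TCP x 42.3 mm, n 3122 TCP tray -12.4 [0.4838 0.1314 0.0494] [ 1.  -1.6  5.4] span -0.09645360839291271 0.09972180668494651
```

>>> apply_moves(
  targets=[
    [[0.06, 0.008, 0, 0, -1], [0.06, 0.008, 0, 0, -1], [0.06, 0.008, 0, 0, -1], [0, 0, 0, 0, -1], [0, 0, 0, 0, -1]],
  ],
)

```text
clock: 6.62
eef_pos: [0.4875, 0.1319, 0.049]
tool_rot: [0.659, 0.752, -0.002, -0.002]
ft_force: [-7.8, -1.7, 14.4]
grip_width: 0.0162
grasp_force: 65.5
```

```bash
python3 pl.py
```

```text
slope 0.082 rad (back down +), rail top at TCP x 42.0 mm, n 3121 TCP tray -8.7 [0.4875 0.1319 0.049 ] [-7.8 -1.7 14.4] span -0.09780636009707297 0.09963948228852515
```

>>> apply_moves(
  targets=[
    [[0, 0, 0.03, 0, -1], [0, 0, 0, 0, -1], [0, 0, 0, 0, -1]],
  ],
)

```text
clock: 6.92
eef_pos: [0.4889, 0.1321, 0.0495]
tool_rot: [0.659, 0.752, -0.001, -0.001]
ft_force: [-3.3, -1.5, 3.6]
grip_width: 0.0158
grasp_force: 64.1
```

```bash
python3 pl.py
```

```text
slope 0.076 rad (back down +), rail top at TCP x 42.4 mm, n 3135 TCP tray -7.2 [0.4889 0.1321 0.0495] [-3.3 -1.5  3.6] span -0.09767999277884147 0.09957048557570371
```

>>> apply_moves(
  targets=[
    [[0.05, 0.007, 0, 0, -1], [0.05, 0.007, 0, 0, -1], [0, 0, 0, 0, -1], [0, 0, 0, 0, -1], [0, 0, 0, 0, -1]],
  ],
)

```text
clock: 7.38
eef_pos: [0.495, 0.1329, 0.0498]
tool_rot: [0.659, 0.752, 0.0, 0.0]
ft_force: [-1.9, -0.4, 1.8]
grip_width: 0.0157
grasp_force: 63.4
```

```bash
python3 pl.py
```

```text
slope 0.068 rad (back down +), rail top at TCP x 42.8 mm, n 3116 TCP tray -1.1 [0.495  0.1329 0.0498] [-1.9 -0.4  1.8] span -0.09784738136622383 0.09943827043518542
```

>>> apply_moves(
  targets=[
    [[0, 0, -0.03, 0, -1], [0, 0, 0, 0, -1], [0, 0, 0, 0, -1], [0, 0, 0, 0, -1]],
  ],
)

```text
clock: 7.77
eef_pos: [0.495, 0.1329, 0.049]
tool_rot: [0.659, 0.752, 0.0, 0.0]
ft_force: [-0.5, -0.7, 3.4]
grip_width: 0.0162
grasp_force: 64.3
```

```bash
python3 pl.py
```

```text
slope 0.076 rad (back down +), rail top at TCP x 41.9 mm, n 3119 TCP tray -1.1 [0.495  0.1329 0.049 ] [-0.5 -0.7  3.4] span -0.09688280536966401 0.09988716124127703
```

>>> apply_moves(
  targets=[
    [[0.06, 0.008, 0, 0, -1], [0.06, 0.008, 0, 0, -1], [0, 0, 0, 0, -1], [0, 0, 0, 0, -1]],
  ],
)

```text
clock: 8.15
eef_pos: [0.4972, 0.1332, 0.0486]
tool_rot: [0.659, 0.752, -0.002, -0.001]
ft_force: [-6.3, -1.0, 9.0]
grip_width: 0.0161
grasp_force: 64.8
```

>>> apply_moves(
  targets=[
    [[0.06, 0.008, 0, 0, -1], [0.06, 0.008, 0, 0, -1], [0, 0, 0, 0, -1], [0, 0, 0, 0, -1]],
  ],
)

```text
clock: 8.48
eef_pos: [0.5001, 0.1336, 0.0485]
tool_rot: [0.659, 0.752, -0.003, -0.003]
ft_force: [-10.1, -1.0, 13.1]
grip_width: 0.016
grasp_force: 64.9
```

```bash
python3 pl.py
```

```text
slope 0.077 rad (back down +), rail top at TCP x 41.4 mm, n 3118 TCP tray 4.1 [0.5001 0.1336 0.0485] [-10.1  -1.   13.1] span -0.09747995045692197 0.09942123343050428
```

>>> apply_moves(
  targets=[
    [[0.04, 0.005, 0.03, 0, -1], [0.06, 0.008, 0, 0, -1], [0, 0, 0, 0, -1], [0, 0, 0, 0, -1]],
  ],
)

```text
clock: 8.87
eef_pos: [0.5025, 0.1338, 0.0484]
tool_rot: [0.659, 0.753, -0.004, -0.004]
ft_force: [-12.0, -0.4, 7.5]
grip_width: 0.0163
grasp_force: 64.1
```

```bash
python3 pl.py
```

```text
slope 0.076 rad (back down +), rail top at TCP x 41.3 mm, n 3129 TCP tray 6.5 [0.5025 0.1338 0.0484] [-12.   -0.4   7.5] span -0.09815808652013697 0.09976065971654725
```

>>> apply_moves(
  targets=[
    [[0.06, 0.008, 0.01, 0, -1], [0.06, 0.008, 0, 0, -1], [0, 0, 0, 0, -1], [0, 0, 0, 0, -1]],
  ],
)

```text
clock: 9.25
eef_pos: [0.5057, 0.1342, 0.0468]
tool_rot: [0.658, 0.753, -0.006, -0.005]
ft_force: [-12.4, -0.8, -2.0]
grip_width: 0.0157
grasp_force: 62.2
```

```bash
python3 pl.py
```

```text
slope 0.063 rad (back down +), rail top at TCP x 39.7 mm, n 3143 TCP tray 9.7 [0.5057 0.1342 0.0468] [-12.4  -0.8  -2. ] span -0.09942705509560419 0.09960325908935255
```

>>> apply_moves(
  targets=[
    [[0.02, 0.003, -0.05, 0, -1], [0.02, 0.003, -0.05, 0, -1], [0, 0, 0, 0, -1], [0, 0, 0, 0, -1]],
  ],
)

```text
clock: 9.63
eef_pos: [0.5062, 0.1342, 0.0428]
tool_rot: [0.658, 0.753, -0.007, -0.006]
ft_force: [-14.6, -0.8, 1.7]
grip_width: 0.0162
grasp_force: 63.0
```

```bash
python3 pl.py
```

```text
slope 0.033 rad (back down +), rail top at TCP x 35.9 mm, n 3155 TCP tray 10.1 [0.5062 0.1342 0.0428] [-14.6  -0.8   1.7] span -0.09935352383087324 0.09932347939057927
```

Lowering as planned; continue down.

>>> apply_moves(
  targets=[
    [[0, 0, -0.05, 0, -1], [0, 0, -0.05, 0, -1], [0, 0, 0, 0, -1], [0, 0, 0, 0, -1]],
  ],
)

```text
clock: 10.02
eef_pos: [0.506, 0.1343, 0.0392]
tool_rot: [0.658, 0.753, -0.007, -0.006]
ft_force: [-15.1, -1.1, 4.1]
grip_width: 0.0161
grasp_force: 63.6
```

```bash
python3 pl.py
```

```text
slope 0.005 rad (back down +), rail top at TCP x 32.4 mm, n 3145 TCP tray 10.0 [0.506  0.1343 0.0392] [-15.1  -1.1   4.1] span -0.09948523037298275 0.09848455518355617
```

>>> apply_moves(
  targets=[
    [[0, 0, -0.03, 0, -1], [0, 0, 0, 0, -1], [-0.08, -0.01, 0, 0, -1], [-0.08, -0.01, 0, 0, -1], [-0.08, -0.01, 0, 0, -1], [0, 0, 0, 0, -1], [0, 0, 0, 0, -1]],
  ],
)

```text
clock: 10.65
eef_pos: [0.5006, 0.1336, 0.039]
tool_rot: [0.659, 0.753, -0.003, -0.003]
ft_force: [-7.3, -2.3, -1.4]
grip_width: 0.016
grasp_force: 63.5
```

```bash
python3 pl.py
```

```text
slope 0.005 rad (back down +), rail top at TCP x 32.4 mm, n 3162 TCP tray 4.5 [0.5006 0.1336 0.039 ] [-7.3 -2.3 -1.4] span -0.09928674247980221 0.09950897548044459
```

>>> apply_moves(
  targets=[
    [[-0.05, -0.007, -0.02, 0, -1], [-0.05, -0.007, 0, 0, -1], [-0.05, -0.007, 0, 0, -1], [0, 0, 0, 0, -1], [0, 0, 0, 0, -1]],
  ],
)

```text
clock: 11.12
eef_pos: [0.4979, 0.1333, 0.0396]
tool_rot: [0.659, 0.752, -0.001, -0.001]
ft_force: [-3.0, -0.3, -5.9]
grip_width: 0.0155
grasp_force: 62.9
```

```bash
python3 pl.py
```

```text
slope 0.006 rad (back down +), rail top at TCP x 32.9 mm, n 3174 TCP tray 1.8 [0.4979 0.1333 0.0396] [-3.  -0.3 -5.9] span -0.0995506666405746 0.0997523133017282
```

>>> apply_moves(
  targets=[
    [[-0.04, -0.005, -0.05, 0, -1], [-0.03, -0.004, 0, 0, -1], [0, 0, 0, 0, -1], [0, 0, 0, 0, -1]],
  ],
)

```text
clock: 11.5
eef_pos: [0.4977, 0.1333, 0.0386]
tool_rot: [0.659, 0.752, 0.001, 0.001]
ft_force: [3.0, 1.3, -9.1]
grip_width: 0.016
grasp_force: 62.6
```

```bash
python3 pl.py
```

```text
slope -0.003 rad (back down +), rail top at TCP x 31.9 mm, n 3159 TCP tray 1.6 [0.4977 0.1333 0.0386] [ 3.   1.3 -9.1] span -0.09968869992497521 0.09891610342923525
```

>>> apply_moves(
  targets=[
    [[0.03, 0.004, -0.03, 0, -1], [0, 0, 0, 0, -1], [0, 0, 0, 0, -0.35], [0, 0, 0, 0, -0.3], [0, 0, 0, 0, -0.3], [0, 0, 0, 0, -0.3]],
  ],
)

```text
clock: 12.05
eef_pos: [0.4976, 0.1335, 0.0374]
tool_rot: [0.659, 0.752, 0.0, 0.0]
ft_force: [0.0, 0.0, -0.2]
grip_width: 0.0298
grasp_force: 0.0
```

```bash
python3 pl.py
```

```text
slope -0.001 rad (back down +), rail top at TCP x 31.8 mm, n 3176 TCP tray 1.6 [0.4976 0.1335 0.0374] [ 0.   0.  -0.2] span -0.09958416190601534 0.09921984756455796
```

Released, flat and at seat height. Lift away and check.

>>> apply_moves(
  targets=[
    [[0, 0, 0.2, 0, -0.3], [0, 0, 0.4, 0, -0.3], [0, 0, 0.8, 0, -0.3], [0, 0, 0.8, 0, -0.3], [0, 0, 0.8, 0, -0.3], [0, 0, 0.8, 0, -0.3], [0, 0, 0.3, 0, -0.3], [0, 0, 0, 0, -0.3]],
  ],
)

```text
clock: 12.77
eef_pos: [0.4997, 0.1339, 0.206]
tool_rot: [0.659, 0.752, 0.004, 0.002]
ft_force: [-0.0, -0.1, 0.1]
grip_width: 0.03
grasp_force: 0.0
```

Run:
```python
from h import *
o,im,P=wrist('w4.png'); np.save('wW.npy',P); print(o['eef_pos'],o['ft_force'],o['clock'])
t=np.radians(7.66); X=np.array([np.cos(t),np.sin(t)]); O=np.array([.4955,.1376])
hs=cv2.cvtColor(im,cv2.COLOR_BGR2HSV)
d=P[...,:2]-O; lx=d@X*1000; ly=d@[-X[1],X[0]]*1000; z=P[...,2]*1000
m=(abs(ly-40)<6)&(z>5)&(z<50)
for a in range(-134,160,3):
    k=m&(abs(lx-a)<1.5)
    if k.sum(): print((a,round(float(np.median(z[k])),1),int(np.median(hs[...,1][k])),int(np.median(hs[...,0][k]))),end=' ')
```

```text
[0.49972218 0.13394555 0.20598326] [-0.03470563 -0.14860857  0.11291054] 12.7667
(-122, 32.9, 104, 13) (-119, 33.6, 128, 13) (-116, 33.8, 129, 13) (-113, 33.6, 130, 13) (-110, 33.7, 130, 13) (-107, 33.4, 131, 13) (-104, 33.7, 131, 13) (-101, 31.1, 121, 13) (-98, 31.1, 81, 21) (-95, 31.6, 56, 25) (-92, 31.9, 60, 24) (-89, 31.7, 66, 23) (-86, 31.6, 72, 22) (-83, 24.2, 98, 15) (-80, 7.5, 113, 14) (-74, 31.3, 79, 21) (-71, 31.9, 57, 25) (-68, 31.9, 61, 24) (-65, 31.9, 67, 23) (-62, 31.8, 73, 22) (-59, 23.0, 99, 15) (-56, 7.8, 123, 13) (-50, 31.2, 66, 24) (-47, 31.8, 58, 25) (-44, 31.9, 63, 24) (-41, 31.9, 70, 22) (-38, 31.9, 74, 22) (-35, 19.7, 103, 15) (-32, 7.5, 126, 13) (-29, 7.7, 127, 13) (-26, 7.8, 127, 13) (-23, 7.9, 127, 13) (-20, 8.0, 127, 13) (-17, 8.0, 129, 13) (-14, 7.8, 127, 14) (-11, 8.0, 125, 14) (-8, 8.0, 119, 15) (-5, 32.0, 72, 22) (-2, 31.9, 79, 21) (1, 32.0, 83, 20) (4, 32.2, 82, 21) (7, 31.9, 76, 22) (10, 31.4, 91, 19) (13, 7.9, 125, 13) (16, 8.0, 127, 13) (19, 8.0, 127, 13) (22, 7.7, 127, 13) (25, 7.9, 127, 13) (28, 7.8, 129, 13) (31, 7.9, 127, 14) (34, 7.7, 126, 14) (37, 8.1, 126, 14) (40, 30.0, 88, 19) (43, 31.9, 60, 24) (46, 31.9, 65, 23) (49, 31.9, 72, 22) (52, 31.8, 75, 22) (55, 31.1, 103, 15) (58, 8.5, 114, 14) (61, 13.7, 113, 13) (64, 31.0, 68, 23) (67, 31.8, 61, 24) (70, 31.9, 67, 23) (73, 32.0, 73, 22) (76, 31.9, 78, 21) (79, 30.9, 105, 15) (85, 21.1, 100, 15) (88, 31.4, 61, 24) (91, 32.0, 61, 24) (94, 31.9, 68, 23) (97, 32.1, 74, 22) (100, 31.7, 84, 21) (103, 23.1, 100, 15) (106, 21.9, 98, 16) (109, 22.0, 72, 22) (112, 22.2, 75, 22) (115, 22.2, 75, 22) (118, 32.8, 129, 13) (121, 35.5, 130, 13) (124, 35.5, 130, 13) (127, 35.2, 131, 13) (130, 35.7, 131, 13) (133, 35.6, 131, 13) (136, 35.7, 129, 13) (139, 35.4, 130, 13) (142, 35.6, 131, 13) (145, 35.4, 131, 13) (148, 35.5, 130, 13) (151, 35.5, 130, 13) (154, 34.8, 120, 13)
```

View pics/w4.png

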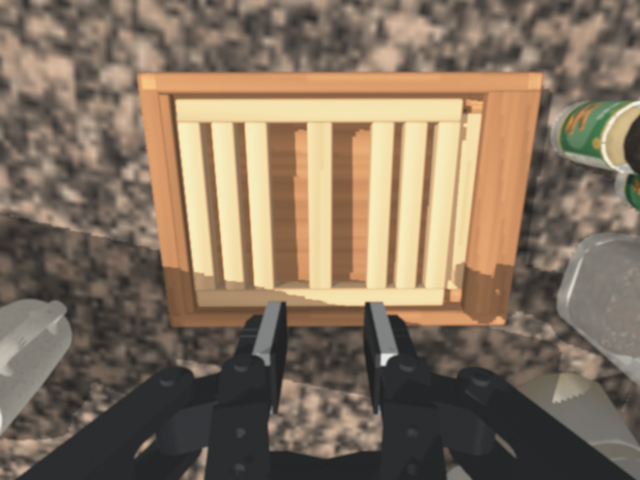

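The wrist picture shows the grid flat in the tray. Its front edge (u≈180) sits against the front lip, and the long tongue (u≈470) runs under the back lip at u≈480. Height is 16 mm, and x is about 0 relative to the lip edges.

```bash
python3 -c "
from workcell import order; print(order.job_done())"
```

```text
the job is handed in; nothing more can be done
None
```

I put the grid back in the tray and handed the job in. By my measurements it lies flat and locked, at seat height within about 0.2 mm and at x ≈ 0. The gripper has let go and stands clear, I never went near the salt shaker or garlic, and no verdict came back.

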